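Work the lever of the food-waste caddy and let its lid down gently

TASK

I am coming with both hands full of vegetable peelings: press the front lever of the green-lidded caddy down to its stop with the fingertips, without forcing it, so that the lid stands wide open, and keep it open for at least three seconds. Then, staying on the lever, ease it up slowly, taking about three seconds, so that the lid sinks fully shut without dropping or slamming, and move clear. Do not touch the lid, do not lift, tip or shift the caddy, keep the grey-lidded caddy shut, and leave the mug, lemon and garlic alone.

Things in the scene. Friction and masses are not known exactly. Their poses are not given: they have to be found in the camera images.
- green_caddy: white caddy, green lid: bin 110 deep (x) x 100 wide (y) x 120 high, on a black foot 12 high that runs 85 out in front of the bin under the lever; 1.8 kg, loose on the worktop. Origin: centre of the bin's underside on the worktop; -x points out of its front, where the lever is; z up
- grey_caddy: white caddy, grey lid: bin 110 deep (x) x 100 wide (y) x 120 high, on a black foot 12 high that runs 85 out in front of the bin under the lever; 1.8 kg, loose on the worktop. Origin: centre of the bin's underside on the worktop; -x points out of its front, where the lever is; z up
- green_bar (a point): centre of the top face of the black press bar at the end of the green-lidded caddy's front lever. Bar 88 wide (along the caddy's y) x 22 x 7 thick, 75 in front of the bin's front face. At rest this point is 89 above the worktop, at the lever's stop 44.5; it moves straight down to within 4 mm. About 3 to 4 N presses it; the stop is rigid and must not take over 50 N; let go, the lever springs up and the lid drops
- grey_bar (a point): centre of the top face of the black press bar at the end of the grey-lidded caddy's front lever. Bar 88 wide (along the caddy's y) x 22 x 7 thick, 75 in front of the bin's front face. At rest this point is 89 above the worktop, at the lever's stop 44.5; it moves straight down to within 4 mm. About 3 to 4 N presses it; the stop is rigid and must not take over 50 N; let go, the lever springs up and the lid drops
- green_lever (a joint): angle of the green-lidded caddy's lever, hinged just inside the bin's front wall, 62 above the worktop and 45 in front of the caddy's origin, 90 from the bar's middle: 0 at rest (bar up, lid shut), 0.5 rad at its stop (bar down, lid wide open). The lid turns with it, 2.4 times as far
- grey_lever (a joint): the same for the grey-lidded caddy
- green_lid: green lid, 116 x 104 x 12 thick, hinged on the bin's far rim. Origin: on its underside, 38 in front of the caddy's origin, 121 above the worktop when shut; its z axis is upright when shut and leans back 1.2 rad when wide open
- mug_1: small cream mug, 63 x 86 x 51 high, bystander; origin at its underside
- lemon_1: yellow lemon, 83 x 58 x 58, bystander; origin at its underside
- garlic_1: garlic bulb, 48 x 50 x 51, bystander; origin at its underside

How it is judged:
By the outcome, as a careful person would: the job done as asked, in the order asked, and still so for the second after the job is handed in, with the robot touching nothing.
It also fails if it takes over 48 s, if anything falls off the work surface, if the arm or the gripper's body presses on something with over 40 N, if the wrist force passes 120 N, or if a joint passes its speed limit or range.

ROBOT

A 6-joint arm with a two-finger parallel gripper is mounted at the origin on a cart in front of the work surface, level with it; the furniture and walls round the work are solid. World frame = base frame: x ahead of the robot, y to its left, z up, the work surface at z = 0. Lengths are in m, angles in rad, forces in N, time in s.
With the tool pointing down it reaches from about 0.375 to 0.975 m from the base axis. Payload 3.8 kg.
Tool frame: the origin (TCP) lies midway between the tips of the shut fingers; the grasp point (between the pads) lies 19 mm behind it; z points along the fingers, y is the line along which they close (so a half turn about z gives the same grasp; the last joint's range is limited). The gripper opens to 85 mm and grips with 20 to 120 N. Pads are 22 mm wide; open, the fingers measure 114 mm over their backs; the gripper's body (76 mm by 85 mm) begins 54 mm behind the grasp point. The pads swing forward as they close: fully open they stand 13 mm farther back than shut.
Start: joints at [-1.346, 0.264, 1.604, -0, 1.274, -0.037], TCP at [0.175, -0.652, 0.231] pointing down, gripper open.
Joint ranges: [-2.63, 2.63], [-0.94, 2.18], [0.31, 2.57], [-1.31, 4.45], [0, 2.66], [-2.55, 2.55]. Speed limits (rad/s): [2.57, 2.57, 3.14, 3.14, 3.14, 3.14].

INTERFACE

Orientations are given as a rotation vector (axis times angle).
In Python, from workcell import bot gives the robot as it stands.
- The arm moves only by the tool step_arm, never from a script. Its argument "motion" is a list of rows, each a list of 5 numbers: the finger opening in cm, from 0 to 8.54, then the shift along the tool's x, y, z in cm, then the turn about the tool's z in degrees. In form: [[claw, dx, dy, dz, twist], ...]. A call has 1 to 20 rows; each row is the pose to reach, as a shift and turn from the pose commanded when the call began, along the tool's axes at that moment; what a row does not reach only later rows make up. A row lasts 1/10 s, in which the tool goes at most 50 mm and 8.59 degrees, less where a joint would pass 70% of its speed; a pose out of reach is approached as far as the arm can. A call with a gripper value outside its range is refused whole. The fingers move at their own pace and stop on an object; "force" is the grip in N (left out, the last holds). Time passes only in rows, so rows that repeat a pose let the fingers close. It gives the time, the measured TCP pose, the force, the opening and the grip force at its end, in the units of the state.
- bot.read_state(): the state, without advancing time (a new reading comes with each control period).
- bot.read_camera(name): name is "side" or "top"; returns (picture, depth): 384x512x3 uint8, red, green, blue; 384x512 float32, m along the optical axis (not along the pixel's ray), 0 where there is no reading.
- bot.calibration(name): a dict with "mtx" (3x3 intrinsics, pixels), "origin" and "orientation" of the camera in the world. Camera axes: x right, y up, looking along -z (the intrinsics and any distortion apply to the point x, -y, -z); pixel columns grow to the right and rows downward; lengths in m; the calibration is good to about 2 mm. A picture is of the moment at which its call begins. calibration takes no time and is no camera call.
- bot.finish_job(): hands the job in; it is judged then, once.
The state is a dict: "time": time; "q": joint angles; "joint_vel": joint speeds; "joint_torque": joint torques, N m; "tool_pos": TCP position; "tcp_rot": TCP orientation; "wrist_force": force on the tool from outside, world axes, zero at the start; "torque": the same for the moment, N m; "width": opening from 0.0 (shut) to 1.0 (fully open); "grip_force": force on a finger pad.
Only numpy, scipy, OpenCV 4.12 (cv2) and the standard library are available. Lean on these libraries where they do the work, as an engineer would, in place of code of your own. Each camera call takes 0.05 s, during which the arm holds its last target. There are 200 camera calls.

## Working session

There is one attempt and no reset: what is moved stays moved. The work goes in short steps, Python scripts to look and compute and a tool call to move; the robot and the scene stay as the last step left them, time stands still between calls to the robot, and variables do not carry over. Pictures are saved under pics/ and viewed, at most 10 in all, crops included, and the job is handed in when it is done.

Besides the shell and the picture viewer there is one more tool, called as a command line: name --pt "numbers of a row" for each row, then --argument value for the rest. step_arm: Moves the arm, as the interface text tells. Its arguments: {"type":"object","properties":{"motion":{"type":"array","items":{"type":"array","items":{"type":"number"}}},"force":{"type":"number"}},"required":["motion"]}

```bash
mkdir -p pics; cat > h.py <<'E'
import numpy as np, cv2
from workcell import bot
from scipy.spatial.transform import Rotation as R
def rot(o):
    o=np.array(o,float)
    return o if o.shape==(3,3) else (R.from_rotvec(o).as_matrix() if o.size==3 else R.from_quat(o).as_matrix())
def cloud(name,d):
    c=bot.calibration(name);K=np.array(c["mtx"])
    v,u=np.mgrid[:384,:512]
    p=np.stack([(u-K[0,2])/K[0,0]*d,-(v-K[1,2])/K[1,1]*d,-d],-1)
    return p@rot(c["orientation"]).T+np.array(c["origin"])
E
python3 - <<'E'
from h import *
for n in("top","side"):
    p,d=bot.read_camera(n); cv2.imwrite(f"pics/{n}.png",p[:,:,::-1]); np.savez(f"{n}.npz",p=p,d=d)
    print({k:np.round(v,3) if not isinstance(v,str) else v for k,v in bot.calibration(n).items()})
print(bot.read_state())
E
```

```text
{'mtx': array([[398.419,   0.   , 255.023],
       [  0.   , 398.419, 193.485],
       [  0.   ,   0.   ,   1.   ]]), 'origin': array([ 0.274, -0.148,  1.209]), 'orientation': array([ 0.192, -0.184, -1.524])}
{'mtx': array([[384.065,   0.   , 252.817],
       [  0.   , 384.065, 188.639],
       [  0.   ,   0.   ,   1.   ]]), 'origin': array([0.443, 0.737, 0.608]), 'orientation': array([ 0.076, -1.52 , -2.614])}
{'time': 0.1, 'q': array([-1.34590972e+00,  2.64737344e-01,  1.60526256e+00,  9.34166679e-06,
        1.27369821e+00, -3.69045265e-02]), 'joint_vel': array([-9.38068431e-04, -1.94459633e-03, -1.63649360e-03,  4.98188508e-05,
       -2.42538528e-04, -1.72475806e-04]), 'joint_torque': array([ 9.98639916e-04, -5.16705215e+01, -3.68590629e+01, -5.75438833e-06,
        6.31584349e-03,  2.21569383e-05]), 'tool_pos': array([ 0.1745457 , -0.65134596,  0.23003284]), 'tcp_rot': array([-3.11263907e+00, -4.09769289e-01,  2.96231143e-04]), 'wrist_force': array([ 0.55970725,  0.26541779, -0.03667409]), 'torque': array([ 0.02619139, -0.01015756,  0.02737279]), 'grip_force': 0.0, 'width': 1.0018317401499044}
```

View pics/top.png

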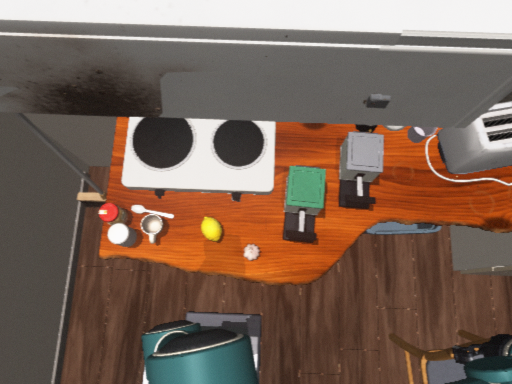

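View pics/side.png

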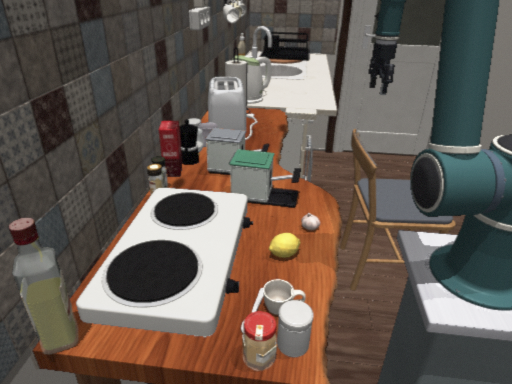

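The top view shows the green lid at about (305,190), with its foot and lever at (300,228) towards the robot. The grey caddy is at (360,165) and the garlic at (251,252). The side view shows nothing above the green lever.

```bash
python3 - <<'E'
from h import *
z=np.load("top.npz");P=cloud("top",z["d"]);im=z["p"].astype(int)
cv2.imwrite("pics/c1.png",cv2.resize(z["p"][150:260,230:400,::-1],None,fx=4.5,fy=4.5,interpolation=cv2.INTER_CUBIC))
sub=np.zeros(im.shape[:2],bool);sub[150:260,270:335]=1
g=sub&(im[...,1]>im[...,0]+25)&(P[...,2]>.11)
r=cv2.minAreaRect(P[g][:,:2].astype(np.float32)*1000);print("lid",r,np.median(P[g][:,2]),cv2.boxPoints(r))
dk=sub&(im.max(-1)<75)
b=dk&(P[...,2]>.07)&(P[...,2]<.105)
r=cv2.minAreaRect(P[b][:,:2].astype(np.float32)*1000);print("bar",b.sum(),r,np.median(P[b][:,2]),P[b].mean(0))
f=dk&(P[...,2]>.0)&(P[...,2]<.03)
r=cv2.minAreaRect(P[f][:,:2].astype(np.float32)*1000);print("foot",f.sum(),r)
for uv in[(251,252),(211,229),(360,152)]:print(uv,P[uv[1],uv[0]])
print("cabinet",P[80:110:10,250:400:30].round(2).tolist())
E
```

```text
lid ((443.4942626953125, -249.8230743408203), (116.51398468017578, 377.4454040527344), 76.28585815429688) 0.12889311439679596 [[ 246.34047 -261.67722]
 [ 613.02515 -351.1612 ]
 [ 640.6481  -237.96893]
 [ 273.96338 -148.48495]]
bar 230 ((467.4271240234375, -272.5082702636719), (83.3102798461914, 87.60828399658203), 86.14724731445312) 0.08784770774793815 [ 0.4388042  -0.27038941  0.08746604]
foot 387 ((468.60986328125, -273.99127197265625), (90.55839538574219, 85.61852264404297), 86.42945098876953)
(251, 252) [ 0.38448971 -0.13170616  0.03701851]
(211, 229) [ 0.44456391 -0.0127634   0.05719218]
(360, 152) [ 0.6712265  -0.43225437  0.13233144]
cabinet [[[0.41, -0.14, 0.97], [0.41, -0.16, 0.97], [0.41, -0.18, 0.97], [0.41, -0.2, 0.97], [0.41, -0.22, 0.97]], [[0.41, -0.14, 0.95], [0.41, -0.16, 0.95], [0.41, -0.18, 0.96], [0.41, -0.2, 0.96], [0.41, -0.22, 0.96]], [[0.41, -0.14, 0.94], [0.41, -0.16, 0.94], [0.41, -0.18, 0.94], [0.41, -0.2, 0.94], [0.41, -0.22, 0.95]]]
```

View pics/c1.png

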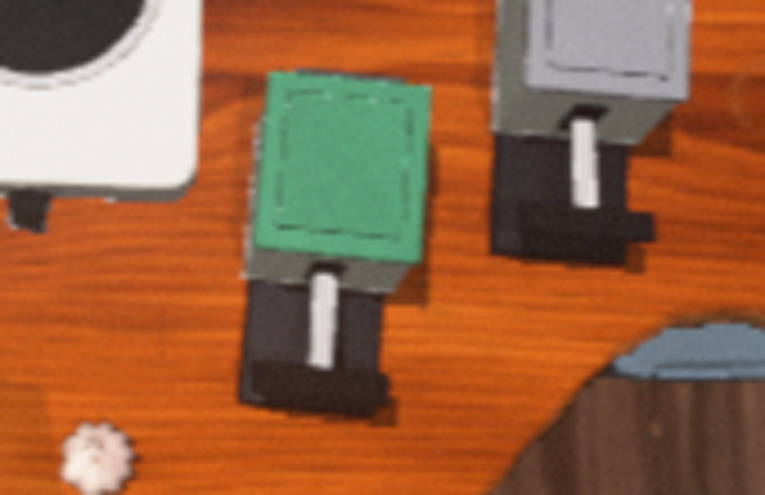

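The crop shows the green caddy's bar centred near crop (318,388), i.e. image (300.7,236), and yawed a few degrees. I'll fit it more precisely and work out the move.

```bash
python3 - <<'E'
from h import *
z=np.load("top.npz");P=cloud("top",z["d"]);im=z["p"].astype(int)
sub=np.zeros(im.shape[:2],bool);sub[150:260,275:330]=1
b=sub&(im.max(-1)<75)&(P[...,2]>.08)&(P[...,2]<.095)&(P[...,0]<.47)
r=cv2.minAreaRect(P[b][:,:2].astype(np.float32)*1000);print("bar",b.sum(),r,P[b].mean(0))
g=sub&(im[...,1]>im[...,0]+25)&(P[...,2]>.12)&(P[...,2]<.14)&(P[...,0]>.47)
r=cv2.minAreaRect(P[g][:,:2].astype(np.float32)*1000);print("lid",r,P[g].mean(0))
print(P[100:125:4,300].round(3).tolist())
s=bot.read_state();T=rot(s["tcp_rot"]);print(T.round(3))
z=np.load("side.npz");S=cloud("side",z["d"]);im=z["p"].astype(int)
b=(im.max(-1)<75)&(S[...,2]>.08)&(S[...,2]<.095)&(abs(S[...,0]-.43)<.04)&(abs(S[...,1]+.27)<.07)
print("side bar",b.sum(),S[b].mean(0), S[b].min(0),S[b].max(0))
E
```

```text
bar 215 ((434.3194885253906, -270.28729248046875), (83.29713439941406, 21.2384033203125), 86.29965209960938) [ 0.43383844 -0.27009144  0.08763923]
lid ((565.1904296875, -279.836669921875), (102.19804382324219, 115.1029052734375), 86.97566223144531) [ 0.56371405 -0.27911507  0.12871216]
[[0.412, -0.176, 0.941], [0.412, -0.177, 0.934], [0.412, -0.178, 0.927], [0.411, -0.178, 0.922], [0.412, -0.179, 0.912], [0.412, -0.18, 0.906], [0.81, -0.274, -0.001]]
[[ 0.966  0.259 -0.   ]
 [ 0.259 -0.966  0.002]
 [ 0.    -0.002 -1.   ]]
side bar 94 [ 0.43493127 -0.26271586  0.0907036 ] [ 0.42398845 -0.31138305  0.08384484] [ 0.44588829 -0.22444589  0.09456706]
```

step_arm --pt "0 1 -0.9 0 1" --pt "0 3 -2.6 0 2" --pt "0 5.5 -4.7 0 3" --pt "0 8 -6.9 0 4.5" --pt "0 10.5 -9 0 6" --pt "0 13 -11.2 0 7.5" --pt "0 15.5 -13.3 0 9" --pt "0 18 -15.5 0 10.5" --pt "0 20.5 -17.6 0 12" --pt "0 23 -19.8 0 13.5" --pt "0 25.5 -21.9 0 15" --pt "0 28 -24.1 0 16.5" --pt "0 30.5 -26.2 0 17.5" --pt "0 32.5 -28 0 18.7" --pt "0 34 -29.3 0 18.7" --pt "0 35.1 -30.2 0 18.7" --pt "0 35.1 -30.2 2 18.7" --pt "0 35.1 -30.2 4 18.7" --pt "0 35.1 -30.2 6 18.7" --pt "0 35.1 -30.2 8 18.7" --force 40

```text
time: 2.1
tool_pos: [0.4354, -0.2695, 0.1503]
tcp_rot: [3.14, -0.102, -0.001]
wrist_force: [0.1, -0.1, -0.7]
width: 0.001
grip_force: 0.0
```

```bash
python3 - <<'E'
from h import *
a=bot.read_camera("side")[0][100:240,200:360];b=bot.read_camera("top")[0][150:260,250:376]
cv2.imwrite("pics/c2.png",np.hstack([cv2.resize(x[:,:,::-1],(390,341),interpolation=cv2.INTER_CUBIC) for x in(a,b)]))
print(bot.read_state()["wrist_force"],bot.read_state()["tool_pos"])
E
```

```text
[-0.0651766  -0.78524543 -0.14345819] [ 0.43315764 -0.26804775  0.14784367]
```

View pics/c2.png

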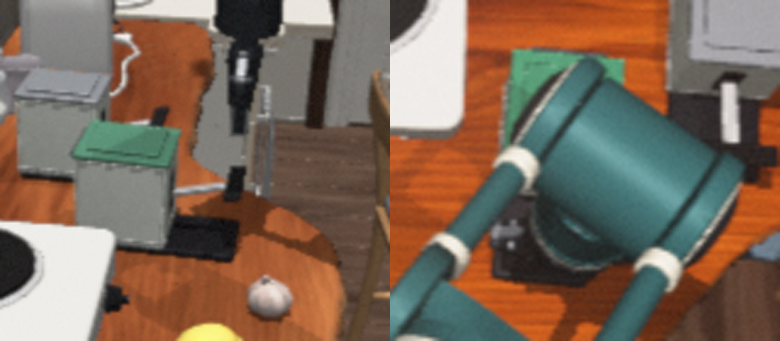

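The fingertips stand right over the green bar, at left-crop (238,135) above the bar at (235,185). The wrist overhangs the front of the lid, so I'll check that the lid has room to rise.

```bash
python3 - <<'E'
from h import *
p,d=bot.read_camera("side");S=cloud("side",d);z0=np.load("side.npz")["d"]
new=(d>0)&((d<z0-.02)|(z0==0))
Q=S[new]; Q=Q[(Q[:,0]>.3)&(Q[:,2]<.6)]
ax=np.array([np.cos(.065),-np.sin(.065)])
xc=(Q[:,:2]-[.435,-.269])@ax
for h in np.arange(.14,.5,.02):
    m=abs(Q[:,2]-h)<.01
    if m.any():print(h.round(2),m.sum(),"fwd range rel bar",xc[m].min().round(3),xc[m].max().round(3))
pt,dt=bot.read_camera("top");T=cloud("top",dt)
m=(T[...,2]>.16)&(T[...,2]<.7)&(T[...,0]>.46)
print(T[m].min(0),T[m].max(0))
cv2.imwrite("pics/c3.png",cv2.resize(p[40:240,180:380,::-1],(600,600),interpolation=cv2.INTER_CUBIC))
E
```

```text
0.14 28 fwd range rel bar 0.095 0.591
0.16 83 fwd range rel bar -0.012 0.593
0.18 77 fwd range rel bar -0.011 0.601
0.2 62 fwd range rel bar -0.014 0.592
0.22 91 fwd range rel bar -0.018 0.602
0.24 153 fwd range rel bar -0.02 0.604
0.26 143 fwd range rel bar -0.02 0.582
0.28 165 fwd range rel bar -0.037 0.591
0.3 235 fwd range rel bar -0.038 0.603
0.32 260 fwd range rel bar -0.037 0.6
0.34 216 fwd range rel bar -0.037 0.597
0.36 257 fwd range rel bar -0.038 0.6
0.38 259 fwd range rel bar -0.036 0.602
0.4 285 fwd range rel bar -0.036 0.586
0.42 270 fwd range rel bar -0.036 0.593
0.44 263 fwd range rel bar -0.036 0.532
0.46 331 fwd range rel bar -0.057 0.527
0.48 457 fwd range rel bar -0.064 0.497
[ 0.46002355 -0.85705315  0.16002564] [ 0.81954166 -0.20806061  0.5422887 ]
```

View pics/c3.png

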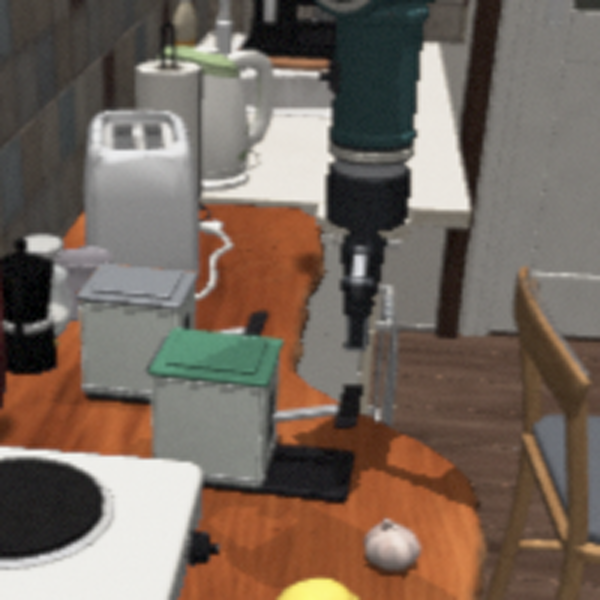

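step_arm --pt "0 0 0 1 0" --pt "0 0 0 2.5 0" --pt "0 0 0 4 0" --pt "0 0 0 5 0" --pt "0 0 0 5.3 0" --pt "0 0 0 5.6 0" --pt "0 0 0 5.9 0" --pt "0 0 0 6.2 0" --pt "0 0 0 6.5 0" --pt "0 0 0 6.8 0" --pt "0 0 0 7.1 0" --pt "0 0 0 7.4 0" --pt "0 0 0 7.7 0" --pt "0 0 0 8 0" --pt "0 0 0 8.3 0" --pt "0 0 0 8.6 0" --pt "0 0 0 8.9 0" --pt "0 0 0 9.2 0" --pt "0 0 0 9.4 0" --pt "0 0 0 9.4 0"

```text
time: 4.3
tool_pos: [0.4356, -0.2694, 0.0569]
tcp_rot: [-3.14, 0.101, 0.0]
wrist_force: [-1.8, 1.0, 2.9]
width: -0.001
grip_force: 1.3
```

step_arm --pt "0 0 0 0.3 0" --pt "0 0 0 0.6 0" --pt "0 0 0 0.8 0" --pt "0 0 0 0.95 0" --pt "0 0 0 1.05 0" --pt "0 0 0 1.1 0" --pt "0 0 0 1.1 0"

```text
time: 5.0
tool_pos: [0.4364, -0.2697, 0.0468]
tcp_rot: [3.139, -0.102, 0.002]
wrist_force: [2.3, 1.8, 4.2]
width: 0.005
grip_force: 2.3
```

step_arm --pt "0 0 0 0.05 0" --pt "0 0 0 0.1 0" --pt "0 0 0 0.15 0" --pt "0 0 0 0.15 0"

```text
time: 5.4
tool_pos: [0.4366, -0.2698, 0.0462]
tcp_rot: [3.139, -0.102, 0.003]
wrist_force: [0.5, 2.7, 10.8]
width: 0.004
grip_force: 5.1
```

step_arm --pt "0 0 0 0.03 0" --pt "0 0 0 0.05 0" --pt "0 0 0 0.05 0" --pt "0 0 0 0.05 0"

```text
time: 5.8
tool_pos: [0.4366, -0.2698, 0.0459]
tcp_rot: [3.139, -0.102, 0.003]
wrist_force: [0.6, 2.7, 12.1]
width: -0.005
grip_force: 6.0
```

```bash
python3 - <<'E'
from h import *
p,d=bot.read_camera("side")
cv2.imwrite("pics/c4.png",cv2.resize(p[40:240,180:380,::-1],(600,600),interpolation=cv2.INTER_CUBIC))
s=bot.read_state();print(s["time"],s["wrist_force"],s["tool_pos"])
E
```

```text
5.85 [ 0.75201124  3.76841759 12.00715166] [ 0.43661558 -0.269828    0.04593965]
```

View pics/c4.png

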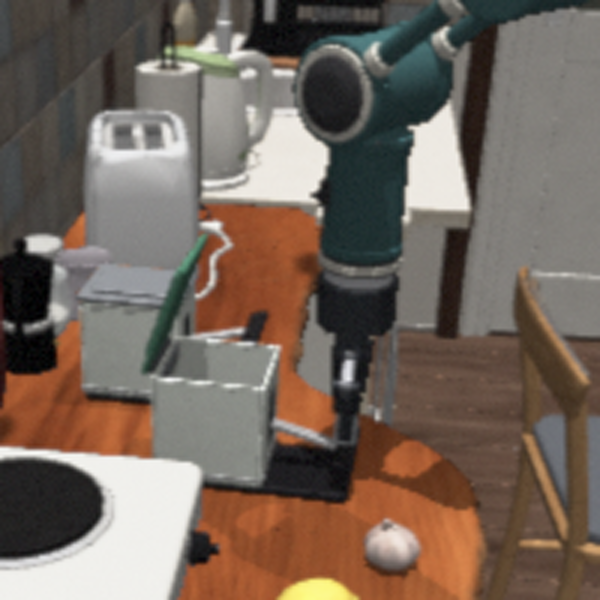

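The lid now stands wide open, with its edge running from (150,365) to (200,240). The bar is down at (345,440) and the caddy has not moved. Now I'll hold it.

step_arm --pt "0 0 0 0 0" --pt "0 0 0 0 0" --pt "0 0 0 0 0" --pt "0 0 0 0 0" --pt "0 0 0 0 0" --pt "0 0 0 0 0" --pt "0 0 0 0 0" --pt "0 0 0 0 0" --pt "0 0 0 0 0" --pt "0 0 0 0 0" --pt "0 0 0 0 0" --pt "0 0 0 0 0" --pt "0 0 0 0 0" --pt "0 0 0 0 0" --pt "0 0 0 0 0" --pt "0 0 0 0 0" --pt "0 0 0 0 0" --pt "0 0 0 0 0" --pt "0 0 0 0 0" --pt "0 0 0 0 0"

```text
time: 7.85
tool_pos: [0.4366, -0.2698, 0.0459]
tcp_rot: [3.139, -0.102, 0.003]
wrist_force: [0.3, 2.5, 12.0]
width: -0.001
grip_force: 6.0
```

step_arm --pt "0 0 0 0 0" --pt "0 0 0 0 0" --pt "0 0 0 0 0" --pt "0 0 0 0 0" --pt "0 0 0 0 0" --pt "0 0 0 0 0" --pt "0 0 0 0 0" --pt "0 0 0 0 0" --pt "0 0 0 0 0" --pt "0 0 0 0 0" --pt "0 0 0 0 0" --pt "0 0 0 0 0" --pt "0 0 0 0 0" --pt "0 0 0 0 0" --pt "0 0 0 0 0" --pt "0 0 0 0 0" --pt "0 0 0 0 0" --pt "0 0 0 0 0"

```text
time: 9.65
tool_pos: [0.4367, -0.2698, 0.0459]
tcp_rot: [3.139, -0.102, 0.003]
wrist_force: [1.1, 3.0, 11.4]
width: -0.004
grip_force: 6.0
```

step_arm --pt "0 0 0 -0.1 0" --pt "0 0 0 -0.25 0" --pt "0 0 0 -0.4 0" --pt "0 0 0 -0.55 0" --pt "0 0 0 -0.7 0" --pt "0 0 0 -0.85 0" --pt "0 0 0 -1.0 0" --pt "0 0 0 -1.15 0" --pt "0 0 0 -1.3 0" --pt "0 0 0 -1.45 0" --pt "0 0 0 -1.6 0" --pt "0 0 0 -1.75 0" --pt "0 0 0 -1.9 0" --pt "0 0 0 -2.05 0" --pt "0 0 0 -2.2 0" --pt "0 0 0 -2.35 0" --pt "0 0 0 -2.5 0" --pt "0 0 0 -2.65 0" --pt "0 0 0 -2.8 0" --pt "0 0 0 -2.95 0"

```text
time: 11.65
tool_pos: [0.4361, -0.2695, 0.0741]
tcp_rot: [3.14, -0.102, 0.002]
wrist_force: [1.5, 1.8, 2.4]
width: -0.001
grip_force: 1.3
```

step_arm --pt "0 0 0 -0.15 0" --pt "0 0 0 -0.3 0" --pt "0 0 0 -0.45 0" --pt "0 0 0 -0.6 0" --pt "0 0 0 -0.75 0" --pt "0 0 0 -0.9 0" --pt "0 0 0 -1.05 0" --pt "0 0 0 -1.2 0" --pt "0 0 0 -1.35 0" --pt "0 0 0 -1.5 0" --pt "0 0 0 -1.6 0" --pt "0 0 0 -1.7 0" --pt "0 0 0 -1.8 0" --pt "0 0 0 -1.9 0" --pt "0 0 0 -2.0 0" --pt "0 0 0 -2.1 0"

```text
time: 13.25
tool_pos: [0.4347, -0.269, 0.0942]
tcp_rot: [-3.139, 0.101, 0.003]
wrist_force: [0.8, 0.5, 0.1]
width: 0.002
grip_force: 0.0
```

Contact is released with the lever fully up. Now I'll move clear, up and back.

step_arm --pt "0 0 0 -1 0" --pt "0 0 0 -3 0" --pt "0 0 0 -5 0" --pt "0 0 0 -7.5 0" --pt "0 0 0 -10 0" --pt "0 0 0 -12 0" --pt "0 0 0 -13 0" --pt "0 -1 1.5 -13.5 0" --pt "0 -2 4 -13.5 0" --pt "0 -3 6.5 -13.5 0" --pt "0 -4 9 -13.5 0" --pt "0 -5 11.5 -13.5 0" --pt "0 -6 14 -13.5 0" --pt "0 -7 16.5 -13.5 0" --pt "0 -8 19 -13.5 0" --pt "0 -9 21 -13.5 0" --pt "0 -9.5 22 -13.5 0" --pt "0 -9.5 22 -13.5 0" --pt "0 -9.5 22 -13.5 0"

```text
time: 15.15
tool_pos: [0.3267, -0.4821, 0.2294]
tcp_rot: [-3.139, 0.102, 0.0]
wrist_force: [0.5, -0.9, -0.7]
width: 0.004
grip_force: 0.0
```

```bash
python3 - <<'E'
from h import *
a=bot.read_camera("side")[0][100:260,180:340];b=bot.read_camera("top")[0][150:270,230:400]
cv2.imwrite("pics/c5.png",np.hstack([cv2.resize(x[:,:,::-1],(390,380),interpolation=cv2.INTER_CUBIC) for x in(a,b)]))
E
```

```text
(no output)
```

View pics/c5.png

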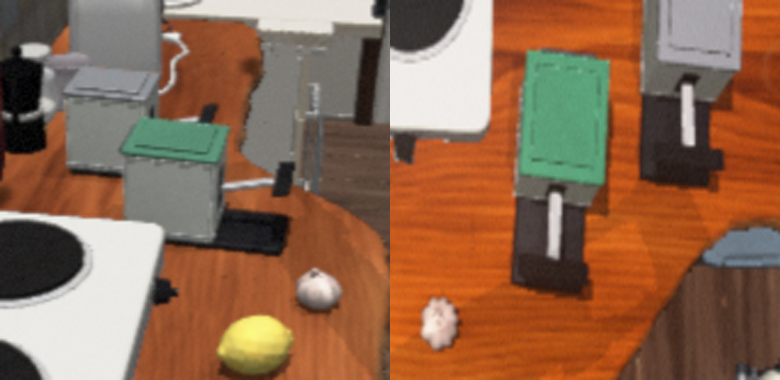

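The lid is shut, at left-crop (175,140). The bar is up, at left-crop (283,180), nothing has shifted, and the arm is clear.

```bash
python3 -c "
from workcell import bot
print(bot.finish_job())"
```

```text
the job is handed in; nothing more can be done
None
```

The green caddy's lever was pressed to its stop with about 12 N and the lid held wide open for about 4 s. It was then eased shut over about 3 s, the arm moved clear, and nothing else was touched or shifted; the job is handed in.

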